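# Clip a valve module onto an analyser's mounting rail

## Robot

A 6-joint arm with a two-finger parallel gripper is mounted at the origin on the work surface. World frame = base frame: x ahead of the robot, y to its left, z up, the work surface at z = 0. Lengths are in m, angles in rad, forces in N, time in s.
With the tool pointing down it reaches from about 0.3 to 0.775 m from the base axis. Payload 14.6 kg.
Tool frame: the origin (TCP) lies between the finger pads; the fingertips stand 19 mm ahead of it and the grasp point (between the pads) is the TCP; z points along the fingers, y is the direction in which the jaws open and shut (so a half turn about z gives the same grasp; the last joint's range is limited). The gripper opens to 94 mm and grips with 3 to 60 N. Pads are 16 mm wide; open, the fingers measure 119 mm over their backs; the gripper's body (75 mm by 177 mm) begins 78 mm behind the grasp point.
Start: joints at [1.199, 0.3, 1.521, -0, 1.321, -0.067], TCP at [0.165, 0.525, 0.224] pointing down, gripper open.
Joint ranges: [-3.03, 3.03], [-0.79, 2.21], [0.23, 2.52], [-1.04, 4.18], [0, 3.07], [-2.55, 2.55]. Speed limits (rad/s): [2.22, 2.22, 2.57, 3.14, 3.14, 3.14].

## Interface

Orientations are given as [roll, pitch, yaw] about the fixed x, y, z axes, in that order (R = Rz(yaw) Ry(pitch) Rx(roll)).
In Python, from station import telemetry, vision, ctrl gives the robot as it stands. The module is installed in compiled form; this text tells all that it offers.
- The arm moves only by the shell command python3 -m creep 'ROWS' [FORCE]. ROWS is JSON, a list of rows, each a list of 3 entries, a list of its own where there are three numbers: the shift along the tool's x, y, z in units of 50 mm (1.0 is 50 mm), then the turn about the tool's z in units of 8 degrees (1.0 is 8 degrees), then the opening, from 0 (shut) to 1 (fully open). In form: [[[tx, ty, tz], twist, gripper], ...]. A call has 1 to 12 rows; each row is the pose to reach, as a shift and turn from the pose commanded when the call began, along the tool's axes at that moment; what a row does not reach only later rows make up. A row lasts 1/10 s, in which the tool goes at most 50 mm and 8.59 degrees, less where a joint would pass 70% of its speed; a pose out of reach is approached as far as the arm can. A call with a gripper value outside its range is refused whole. The fingers move at their own pace and stop on an object; FORCE is the grip in N (left out, the last holds). Time passes only in rows, so rows that repeat a pose let the fingers close. It gives the time, the measured TCP pose, the force and the opening at its end, in the units of the state.
- telemetry.get_obs(): the state, without advancing time (a new reading comes with each control period).
- vision.camera(name): name is "scene" or "top" or "wrist"; returns a dict with "img" (384x512x3 uint8, red, green, blue), "depth" (384x512 float32, m along the optical axis (not along the pixel's ray), 0 where there is no reading), "vertical_fov" (degrees; the focal length in pixels is half the picture's height over the tangent of half this angle, whatever the lens; pixels are square), "cx", "cy" (the principal point, pixels), "extrinsics" (4x4, takes a point from camera to world coordinates); the wrist camera has in their place "hand_eye" (4x4, takes a point from camera to tool coordinates, whose origin is the TCP and whose axes are the flange's). Camera axes: x right, y down, z forward; pixel columns grow to the right and rows downward; lengths in m; the calibration is good to about 2 mm. The wrist camera is an equidistant fisheye: a pixel r from the principal point sees the ray r / f radians off the axis. A picture is of the moment at which its call begins: read the wrist's pose just before it.
- ctrl.hand_in(): hands the job in, once; it reports no verdict.
The state is a dict: "time_s": time; "qpos": joint angles; "joint_vel": joint speeds; "tau": joint torques, N m; "ee_pos": TCP position; "eef_rot": TCP orientation; "force": force on the tool from outside, world axes, zero at the start; "moment": the same for the moment, N m; "grip_width": finger opening in m.
Only numpy, scipy, OpenCV 4.12 (cv2) and the standard library are available. Lean on these libraries where they do the work, as an engineer would, in place of code of your own. Each camera call takes 0.05 s, during which the arm holds its last target.

## Task

Take the loose white valve module from its cradle and fit it in the free bay of the analyser's rail, between the two low steel end stops: with the module's sprung-foot end held up, hook its fixed lip under the rail edge nearest you, then rock the raised end down until the foot clicks under the other edge and the module sits flat, fully home. Do not force it: never push hard on the rail, the click needs only a light push; leave the bottle, the jar and the tube rack alone, and let go at the end.

Things in the scene. Friction and masses are not known exactly. Their poses are not given: they have to be found in the camera images.
- module: The loose module: white box 84 x 36 x 50 mm (x, y, z), about 0.25 kg; grasp it across its 36 mm width. Origin: centre of its flat underside; z up, +x towards its sprung-foot end. Its hook end (-x) starts towards the robot. Hook and foot hang below the underside at the two ends. Two stubs 10 mm high, 9 mm wide stand on top at x = -18, y = +-8 mm.
- lip (a point): Upper edge of the end of the hook lip, mid-width: at (-25, 0, -7) mm from the module's origin. A rigid leg (x -40 to -31 mm, 30 mm wide, down to 12 mm below the underside) carries the lip, which is 5 mm thick and points to +x: between underside and lip there is a pocket 7 mm high and 6 mm deep, for the rail's 4 mm edge.
- ridge (a point): Top of the 8 mm long, 4 mm high ridge across the module's top above the sprung foot, the place to press it home: at (34, 0, 54) mm from the module's origin. The click takes roughly 5 to 16 N downwards here.
- foot (a joint): Travel (m) of the grey sprung foot along the module's +x: 0 = at rest or clicked home, 0.008 = fully out. It hangs at x 33 to 41 mm, 14 mm deep, 26 mm wide; its nose points to -x, top 5.5 mm below the underside, end at x = 26.5 mm; a slant from there to x = 31 mm, 13 mm below, lets the rail's edge push it out as the module rocks down. Spring 1.5 N plus 0.5 N per mm.
- bay (a point): Nominal centre of the free bay on the rail's top, 54 mm above the bench; x level, across the rail, away from the robot; y along it; z up. The bar is on adjustable mounts: its true height is up to 3.5 mm above or below this point and is not measured. Its top is 60 mm wide (x -30 to 30), its edges 4 mm thick. Steel end stops, 5 mm high, 8 mm wide, have inner faces at y = -23 and 23.
- rail: Fixed white chassis, 150 x 300 x 30 mm (x, y, z), carrying the 260 mm long aluminium rail along its y. Origin: centre of its underside; axes as bay, which lies 54 mm above it. To the robot's left or right. The rail's edges overhang by 10 mm, with at least 16 mm free below. A fixed neighbour module of the same shape stands on the rail at y 77 to 113 mm.
- cradle: Fixed grey cradle under the module: a block 40 x 70 mm, 30 mm high, on a 90 x 90 x 4 mm foot; the module's underside rests on the block, hook and foot hanging free before and behind; ribs 5 mm high run 5 mm off the module's sides. Origin: centre of its underside. The module lifts straight up.
- reagent: Bystander: white bottle, 52 mm across, 110 mm high, standing. Origin: centre of its underside.
- jar: Bystander: squat white capped jar, 60 mm across, 60 mm high. Origin: centre of its underside.
- tube_rack: Bystander: green tube rack with capped tubes, 60 x 120 x 76 mm. Origin: centre of its underside.
Things that resemble listed ones, but are neither listed nor needed, are in the scene too. Leave any purple or turquoise look-alike of the module alone.

How it is judged:
By the outcome, as a careful person would: the job done as asked, in the order asked, and still so for the second after the job is handed in, with the robot touching nothing.
It also fails if it takes over 58 s, if anything falls off the work surface, if the arm or the gripper's body presses on something with over 40 N, if the wrist force passes 120 N, or if a joint passes its speed limit or range.

## Working session

There is one attempt and no reset: what is moved stays moved. The work goes in short steps, Python scripts to look and compute and a shell command to move; the robot and the scene stay as the last step left them, time stands still between calls to the robot, and variables do not carry over. Pictures are saved under pics/ and viewed, and the job is handed in when it is done.

```bash
ls; mkdir -p pics
cat > h.py <<'E'
import numpy as np, cv2
from station import telemetry, vision, ctrl
def snap(n,f):
    o=telemetry.get_obs(); c=vision.camera(n); cv2.imwrite('pics/'+f,c['img'][:,:,::-1])
    c['o']=o; np.save('pics/'+f+'.npy',c,allow_pickle=True); return c
def foc(c): return 192/np.tan(np.radians(c['vertical_fov'])/2)
E
python3 - <<'E'
from h import *
for n in ('scene','top','wrist'):
    c=snap(n,n+'0.png'); print(n,c['vertical_fov'],c['cx'],c['cy'],np.round(c.get('extrinsics',c.get('hand_eye')),3).tolist())
o=telemetry.get_obs(); print({k:np.round(v,3).tolist() for k,v in o.items()})
E
```

```text
pics
scene 43.65314682734594 251.5480708866331 196.04191638724373 [[0.505, 0.458, -0.732, 1.347], [0.863, -0.269, 0.427, -0.509], [-0.001, -0.847, -0.531, 0.631], [0.0, 0.0, 0.0, 1.0]]
top 45.43930216322272 259.185575644902 184.52224296653947 [[-0.003, -0.975, 0.222, 0.407], [-1.0, 0.004, 0.004, -0.069], [-0.004, -0.222, -0.975, 0.955], [0.0, 0.0, 0.0, 1.0]]
wrist 65.70646984690485 248.41345404861536 191.00899733077293 [[-0.0, -0.962, -0.275, 0.08], [1.0, -0.0, -0.001, -0.001], [0.001, -0.275, 0.962, -0.161], [0.0, 0.0, 0.0, 1.0]]
{'time_s': 0.15, 'qpos': [1.199, 0.3, 1.521, 0.0, 1.321, -0.067], 'joint_vel': [0.001, -0.003, -0.001, 0.0, 0.001, -0.001], 'tau': [-0.0, -53.195, -35.283, 0.071, 0.023, -0.0], 'ee_pos': [0.165, 0.524, 0.224], 'eef_rot': [-3.141, -0.0, 2.837], 'force': [-0.571, -0.271, -0.444], 'moment': [-0.017, -0.002, -0.037], 'grip_width': 0.094}
```

View pics/scene0.png

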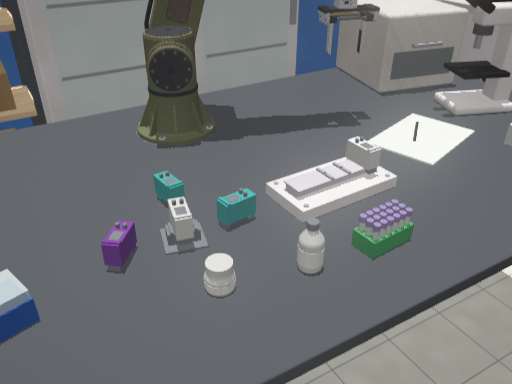

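View pics/top0.png

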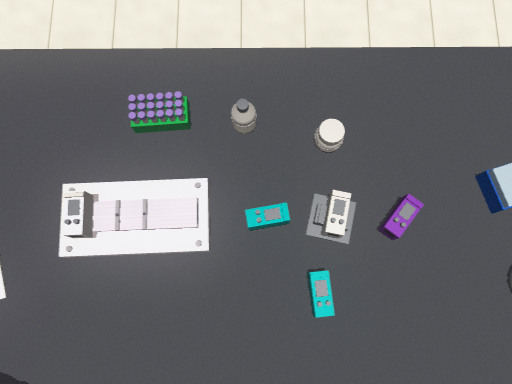

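View pics/wrist0.png

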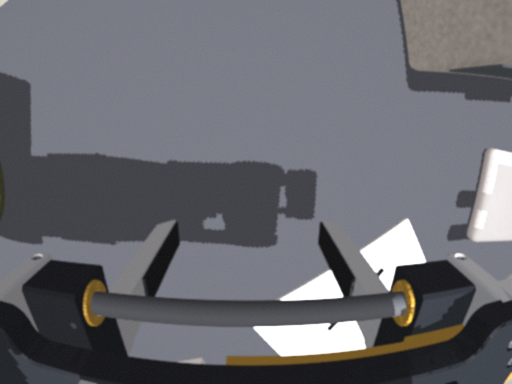

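The scene camera shows the white module on its grey cradle at about (180,218). The rail is at (330,185), with the neighbour module on it. In the top view the module is at (338,213). The chassis spans columns 60–209, and the end stops are at columns 117 and 145, so the bay is at about (131,214).

```bash
cat >> h.py <<'E'
def cloud(c):
    f=foc(c); v,u=np.mgrid[:384,:512]; d=c['depth']
    P=np.stack([(u-c['cx'])/f*d,(v-c['cy'])/f*d,d],-1)
    E=c['extrinsics']; W=P@E[:3,:3].T+E[:3,3]; W[d==0]=np.nan; return W
def ray(c,u,v,z):
    f=foc(c); E=c['extrinsics']; d=E[:3,:3]@np.array([(u-c['cx'])/f,(v-c['cy'])/f,1]); return E[:3,3]+d*(z-E[2,3])/d[2]
def load(f): return np.load('pics/'+f+'.npy',allow_pickle=True).item()
def rect(m,c,z):
    n,l,s,_=cv2.connectedComponentsWithStats(m.astype(np.uint8)); k=1+np.argmax(s[1:,4])
    cs,_=cv2.findContours((l==k).astype(np.uint8),cv2.RETR_EXTERNAL,cv2.CHAIN_APPROX_NONE)
    p=np.array([ray(c,*q,z)[:2] for q in max(cs,key=len)[:,0].astype(float)],np.float32)*1000
    return cv2.minAreaRect(p),s[k,4]
E
python3 - <<'E'
from h import *
c=load('top0.png'); W=cloud(c); im=c['img']
def show(f,u0,u1,v0,v1,s=8):
    cv2.imwrite('pics/'+f,cv2.resize(im[v0:v1,u0:u1,::-1],None,fx=s,fy=s,interpolation=cv2.INTER_CUBIC))
show('topmod.png',300,365,180,250); show('toprail.png',55,215,175,260,5)
Z=W[...,2]
print('bench',np.nanmedian(Z[300:,150:250]))
for n,(u0,u1,v0,v1) in dict(mod=(300,360,180,245),rail=(55,215,175,260)).items():
    z=Z[v0:v1,u0:u1]; h,e=np.histogram(z[~np.isnan(z)],bins=np.arange(-.01,.14,.004)); print(n,[(round(a*1000),int(b)) for a,b in zip(e,h) if b>10])
m=np.zeros(Z.shape,bool); sl=np.s_[180:245,300:360]; m[sl]=(Z[sl]>.073)
print(rect(m,c,.086)); print('mod pts',np.median(W[m],0))
m[:]=0; sl=np.s_[170:262,50:215]; m[sl]=(Z[sl]>.02)
print(rect(m,c,.03))
m[:]=0; sl=np.s_[190:240,92:200]; m[sl]=(Z[sl]>.046)
print(rect(m,c,.055),np.median(W[m],0))
E
```

```text
bench -0.00021130270357661018
mod [(-6, 377), (-2, 1540), (2, 643), (6, 50), (26, 112), (30, 110), (34, 57), (38, 19), (42, 12), (46, 13), (50, 15), (54, 14), (58, 13), (62, 13), (66, 20), (70, 15), (74, 101), (78, 578), (82, 102), (86, 27), (90, 13)]
rail [(-6, 394), (-2, 1976), (2, 267), (6, 39), (10, 42), (14, 33), (18, 50), (22, 96), (26, 3261), (30, 2884), (34, 44), (46, 89), (50, 2074), (54, 901), (58, 155), (62, 37), (66, 30), (70, 35), (74, 40), (78, 35), (82, 46), (86, 41), (90, 34), (94, 42), (98, 193), (102, 552), (106, 109), (110, 38)]
(((550.3640747070312, -216.79666137695312), (36.53306579589844, 84.50276184082031), 78.09127807617188), np.int32(825))
mod pts [ 0.55128873 -0.21808231  0.07989147]
(((552.2488403320312, 188.10653686523438), (151.1089324951172, 301.21807861328125), 2.1731743812561035), np.int32(10777))
(((558.45263671875, 163.04635620117188), (72.82427978515625, 210.59535217285156), 1.5396713018417358), np.int32(3176)) [0.55345053 0.16236208 0.05316084]
```

Run:
```python
from h import *
c=load('scene0.png'); W=cloud(c); im=c['img']
cv2.imwrite('pics/scmod.png',cv2.resize(im[190:255,150:215,::-1],None,fx=8,fy=8,interpolation=cv2.INTER_CUBIC))
cv2.imwrite('pics/scrail.png',cv2.resize(im[130:215,260:400,::-1],None,fx=5.5,fy=5.5,interpolation=cv2.INTER_CUBIC))
```

```text
(no output)
```

View pics/topmod.png

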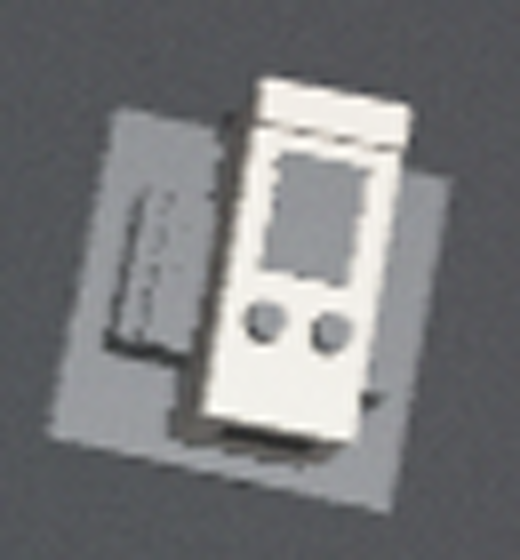

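View pics/toprail.png

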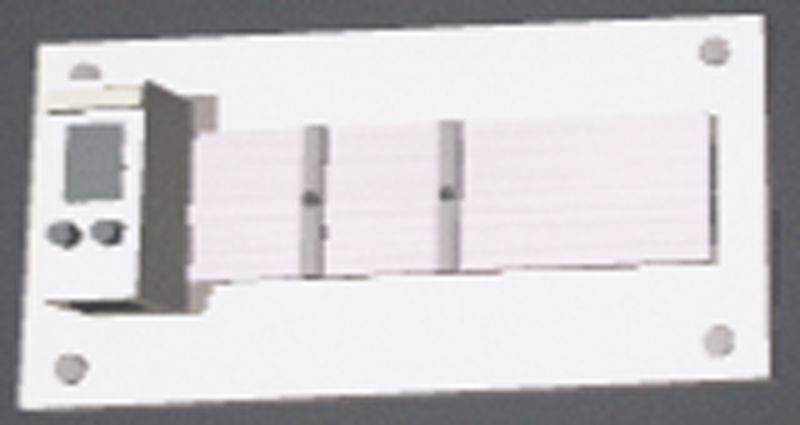

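View pics/scmod.png

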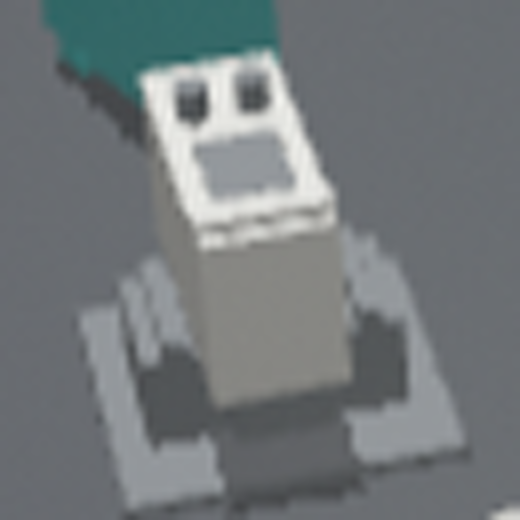

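View pics/scrail.png

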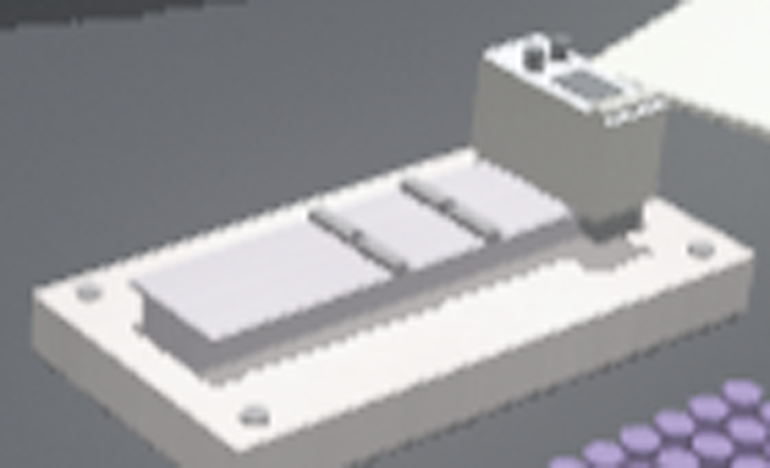

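The crops show the module's ridge (foot end) pointing away from the robot and its stubs towards it, with a yaw of about −12°. The bay lies between the stops, which cross at about (311,198) and (450,193) in the rail crop. Next I refine these numbers.

Run:
```python
from h import *
c=load('top0.png'); W=cloud(c); im=c['img'].astype(int); Z=W[...,2]
m=np.zeros(Z.shape,bool); sl=np.s_[180:245,300:360]; m[sl]=(Z[sl]>.074)
print('mod',rect(m,c,.080))
# white-only top
w=np.zeros(Z.shape,bool); w[sl]=(im[sl].min(-1)>190)
print('white',rect(w,c,.080))
# cradle foot
for (u,v) in [(117.2,214.6),(144.6,213.6)]: print(ray(c,u,v,.058))
def reg(v0,v1,u0,u1): return np.round(np.nanmedian(W[v0:v1,u0:u1].reshape(-1,3),0),4)
print('bay top',reg(203,224,122,140),'right rail',reg(203,224,150,190),'chassis near',reg(235,245,80,180),'far',reg(186,194,110,180), 'nbr top', reg(195,230,66,80))
g=m.copy(); g[:]=0; sl=np.s_[190:240,148:200]; g[sl]=(Z[sl]>.045); print('railpart',rect(g,c,.0535))
s=load('scene0.png'); Ws=cloud(s); 
h=Ws[...,2]; 
print('scene rail', [np.round(np.nanmedian(Ws[v-2:v+3,u-2:u+3].reshape(-1,3),0),4) for u,v in [(331,172),(310,183),(300,186)]], 'chassis',[np.round(np.nanmedian(Ws[v-1:v+2,u-2:u+3].reshape(-1,3),0),4) for u,v in [(320,197),(345,189),(375,183)]])
print('mod scene',[np.round(np.nanmedian(Ws[v-1:v+2,u-1:u+2].reshape(-1,3),0),4) for u,v in [(181,211),(178,205)]])
```

```text
mod (((551.5083618164062, -217.90731811523438), (36.667877197265625, 84.74712371826172), 78.09127807617188), np.int32(821))
white (((551.6109619140625, -218.10076904296875), (35.70319747924805, 82.89395904541016), 78.09567260742188), np.int32(550))
[0.55160544 0.21511894 0.058     ]
[0.55338931 0.1609384  0.058     ]
bay top [0.5556 0.1902 0.0529] right rail [0.5553 0.1125 0.0528] chassis near [0.5048 0.196  0.03  ] far [0.608  0.171  0.0297] nbr top [0.5496 0.2851 0.1038]
railpart (((555.6151123046875, 106.68118286132812), (60.439109802246094, 98.05818939208984), 2.194828987121582), np.int32(1483))
scene rail [array([0.5516, 0.1828, 0.0512]), array([0.5705, 0.1052, 0.0518]), array([0.5692, 0.0765, 0.052 ])] chassis [array([0.6039, 0.1117, 0.0288]), array([0.604 , 0.1871, 0.0287]), array([0.6204, 0.269 , 0.0287])]
mod scene [array([ 0.5647, -0.2206,  0.0803]), array([ 0.5389, -0.2164,  0.0785])]
```

```bash
cat >> h.py <<'E'
def goto(x,y,z,psi):
    o=telemetry.get_obs(); p=np.array(o['ee_pos'])*1000; r=o['eef_rot']
    from scipy.spatial.transform import Rotation as Ro
    R=Ro.from_euler('xyz',r).as_matrix(); d=R.T@(np.array([x,y,z])-p)/50
    a=-(psi-np.degrees(r[2])); a=(a+180)%360-180
    print('t %.2f'%o['time_s'],'p',p.round(1),'rot',np.degrees(r).round(2),'F',np.round(o['force'],1),'w %.4f'%o['grip_width']); print('units',d.round(3),'twist',round(a/8,3),'rows',np.linalg.norm(d))
E
python3 - <<'E'
from h import *
goto(551.5,-218,150,168.1)
E
```

```text
t 0.15 p [165.  524.5 224. ] rot [-179.95   -0.    162.53] F [-0.6 -0.3 -0.4] w 0.0939
units [-11.831 -11.844   1.49 ] twist -0.696 rows 16.806778127749304
```

```bash
python3 -m creep '[[[-0.7,-0.7,0],0,1],[[-1.4,-1.4,0],-0.1,1],[[-2.1,-2.1,0],-0.2,1],[[-2.8,-2.8,0],-0.3,1],[[-3.5,-3.5,0],-0.4,1],[[-4.2,-4.2,0],-0.5,1],[[-4.9,-4.9,0],-0.6,1],[[-5.6,-5.6,0],-0.7,1],[[-6.3,-6.3,0],-0.7,1],[[-7,-7,0],-0.7,1],[[-7.7,-7.7,0],-0.7,1],[[-8.4,-8.4,0],-0.7,1]]' 15
python3 - <<'E'
from h import *
goto(551.5,-218,130,168.1)
E
```

```text
time_s: 1.35
ee_pos: [0.4401, -0.0042, 0.2245]
eef_rot: [3.142, 0.0, 2.934]
force: [0.4, 1.2, 0.2]
grip_width: 0.0941
t 1.35 p [440.1  -4.2 224.5] rot [1.8000e+02 2.0000e-02 1.6812e+02] F [0.4 1.2 0.2] w 0.0941
units [-3.06  -3.726  1.892] twist 0.003 rows 5.179148061754544
```

```bash
python3 -m creep '[[[-0.6,-0.7,0],0,1],[[-1.2,-1.4,0],0,1],[[-1.8,-2.1,0.2],0,1],[[-2.4,-2.8,0.5],0,1],[[-2.8,-3.4,0.9],0,1],[[-3.0,-3.7,1.3],0,1],[[-3.06,-3.73,1.6],0,1],[[-3.06,-3.73,1.8],0,1],[[-3.06,-3.73,1.89],0,1],[[-3.06,-3.73,1.89],0,1]]'
python3 - <<'E'
from h import *
c=snap('wrist','wrist1.png')
goto(551.5,-218,60,168.1)
E
```

```text
time_s: 2.35
ee_pos: [0.551, -0.215, 0.1301]
eef_rot: [3.142, -0.0, 2.936]
force: [-0.2, 0.3, 1.0]
grip_width: 0.0939
t 2.40 p [ 551.2 -215.2  130.7] rot [-1.7999e+02  5.0000e-02  1.6820e+02] F [ 0.5 -0.6  0. ] w 0.0940
units [-0.015 -0.053  1.415] twist 0.012 rows 1.4160979380403131
```

View pics/wrist1.png

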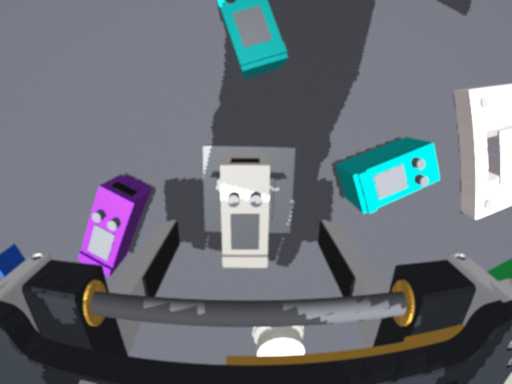

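The wrist view shows the module centred between the open fingers at column 245, with its ridge towards the image bottom. I descend and grip.

```bash
python3 -m creep '[[[-0.01,-0.05,0.4],0,1],[[-0.01,-0.05,0.8],0,1],[[-0.01,-0.05,1.1],0,1],[[-0.01,-0.05,1.3],0,1],[[-0.01,-0.05,1.4],0,1],[[-0.01,-0.05,1.41],0,1],[[-0.01,-0.05,1.41],0,0.3],[[-0.01,-0.05,1.41],0,0.3],[[-0.01,-0.05,1.41],0,0.3],[[-0.01,-0.05,1.41],0,0.3],[[-0.01,-0.05,1.41],0,0.3]]' 15
python3 - <<'E'
from h import *
goto(551.5,-218,60,168.1)
E
```

```text
time_s: 3.5
ee_pos: [0.5511, -0.2186, 0.0596]
eef_rot: [-3.142, 0.0, 2.934]
force: [0.2, 0.0, 0.4]
grip_width: 0.0574
t 3.50 p [ 551.1 -218.6   59.6] rot [-1.8000e+02  1.0000e-02  1.6813e+02] F [0.2 0.  0.4] w 0.0574
units [-0.006  0.013 -0.008] twist 0.004 rows 0.016940761537763954
```

```bash
python3 -m creep '[[[0,0,0],0,0.3],[[0,0,0],0,0.3],[[0,0,0],0,0.3],[[0,0,0],0,0.3],[[0,0,0],0,0.3],[[0,0,0],0,0.3],[[0,0,0],0,0.3]]' 20
```

```text
time_s: 4.2
ee_pos: [0.551, -0.2185, 0.0594]
eef_rot: [3.142, -0.0, 2.935]
force: [-0.2, 0.4, 0.7]
grip_width: 0.0358
```

Run:
```python
from h import *
c=load('top0.png'); W=cloud(c); im=c['img'].astype(int)
m=(im[...,1]-im[...,0]>60)&(im[...,2]-im[...,0]>50)
m[:260]=0; P=W[m]; P=P[P[:,2]>.01]
a=np.radians(-11.9); d=P[:,:2]-[.5515,-.218]; lx=d@[np.cos(a),np.sin(a)]; ly=d@[-np.sin(a),np.cos(a)]
print(lx.max()*1000, lx.min()*1000, ly.min()*1000,ly.max()*1000)
k=np.abs(ly)<.022; print('within width',lx[k].max()*1000 if k.any() else None, P[:,2].max())
```

```text
-111.43361138693564 -201.2105765016773 -27.728908538512158 31.499408303735592
within width -111.43361138693564 0.07438495031846404
```

```bash
python3 -m creep '[[[0,0,-0.1],0,0.3],[[0,0,-0.3],0,0.3],[[0,0,-0.5],0,0.3],[[0,0,-0.6],0,0.3],[[0.2,0,-0.6],0,0.3],[[0.4,0,-0.6],0,0.3],[[0.6,0,-0.6],0,0.3],[[0.64,0,-0.6],0,0.3],[[0.64,0,-0.5],0,0.3],[[0.64,0,-0.4],0,0.3],[[0.64,0,-0.36],0,0.3],[[0.64,0,-0.36],0,0.3]]' 15
python3 - <<'E'
from h import *
goto(551.5,-218,62,168.1)
c=snap('wrist','w2.png'); c=snap('scene','s2.png')
cv2.imwrite('pics/s2c.png',cv2.resize(c['img'][160:270,110:260,::-1],None,fx=5,fy=5,interpolation=cv2.INTER_CUBIC))
E
```

```text
time_s: 5.4
ee_pos: [0.5196, -0.2119, 0.0768]
eef_rot: [3.141, -0.001, 2.935]
force: [0.0, -0.5, -2.4]
grip_width: 0.0358
t 5.40 p [ 519.6 -211.9   76.8] rot [ 1.7999e+02 -5.0000e-02  1.6814e+02] F [ 0.  -0.5 -2.4] w 0.0358
units [-0.649  0.011  0.295] twist 0.005 rows 0.7129110668285895
```

View pics/s2c.png

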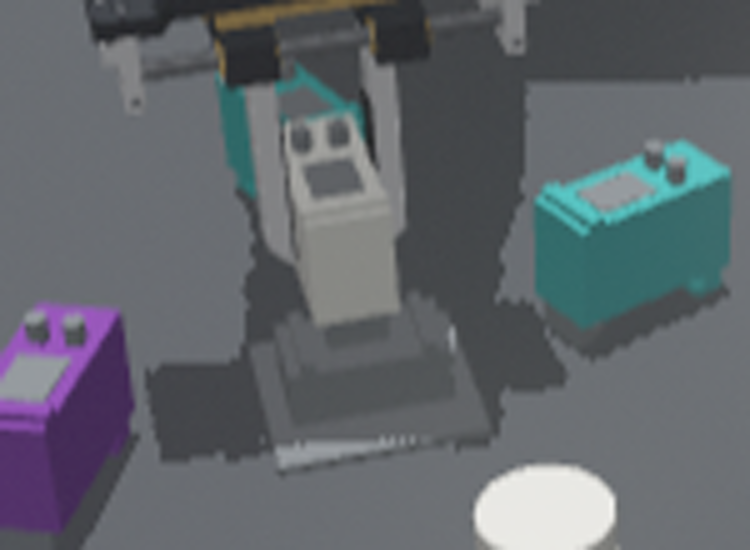

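View pics/w2.png

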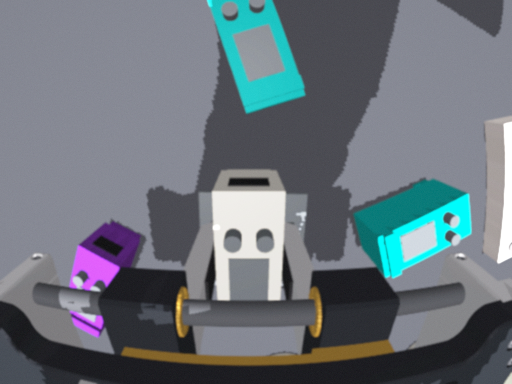

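The module is held at 35.8 mm, and in the crop its foot end overhangs the cradle block at (345,335). I lower it so the block pushes the foot end up.

```bash
python3 -m creep '[[[0,0,0.04],0,0.3],[[0,0,0.06],0,0.3],[[0.01,0,0.08],0,0.3],[[0.02,0,0.1],0,0.3],[[0.04,0,0.12],0,0.3],[[0.05,0,0.14],0,0.3],[[0.06,0,0.14],0,0.3]]'
python3 - <<'E'
from h import *
goto(551.5,-218,62,168.1)
E
```

```text
time_s: 6.2
ee_pos: [0.5173, -0.2115, 0.0712]
eef_rot: [-3.141, 0.002, 2.935]
force: [1.4, 0.1, 3.4]
grip_width: 0.0358
t 6.20 p [ 517.3 -211.5   71.2] rot [-1.7998e+02  1.1000e-01  1.6814e+02] F [1.4 0.1 3.4] w 0.0358
units [-0.696  0.014  0.186] twist 0.005 rows 0.7204582880504166
```

```bash
python3 -m creep '[[[0.01,0,0.02],0,0.3],[[0.02,0,0.04],0,0.3],[[0.03,0,0.06],0,0.3],[[0.04,0,0.08],0,0.3],[[0.05,0,0.1],0,0.3],[[0.06,0,0.12],0,0.3],[[0.07,0,0.14],0,0.3],[[0.08,0,0.16],0,0.3],[[0.09,0,0.18],0,0.3],[[0.09,0,0.18],0,0.3]]'
python3 - <<'E'
from h import *
goto(551.5,-218,62,168.1)
c=snap('wrist','w3.png'); c=snap('scene','s3.png')
cv2.imwrite('pics/s3c.png',cv2.resize(c['img'][160:270,110:260,::-1],None,fx=5,fy=5,interpolation=cv2.INTER_CUBIC))
E
```

```text
time_s: 7.2
ee_pos: [0.5123, -0.2105, 0.0619]
eef_rot: [-3.141, 0.0, 2.935]
force: [-4.1, 1.7, 6.2]
grip_width: 0.0357
t 7.20 p [ 512.3 -210.5   61.9] rot [-1.7999e+02  1.0000e-02  1.6814e+02] F [-4.1  1.7  6.2] w 0.0357
units [-0.798  0.013 -0.002] twist 0.005 rows 0.7977808892901359
```

View pics/s3c.png

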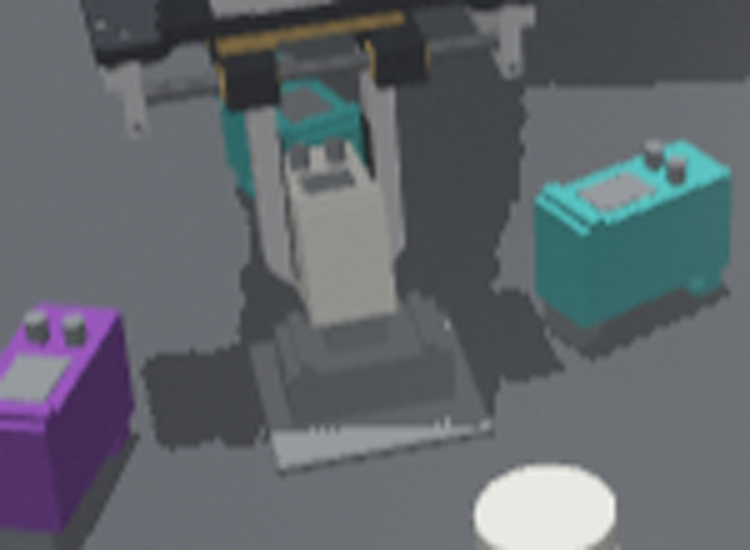

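View pics/w3.png

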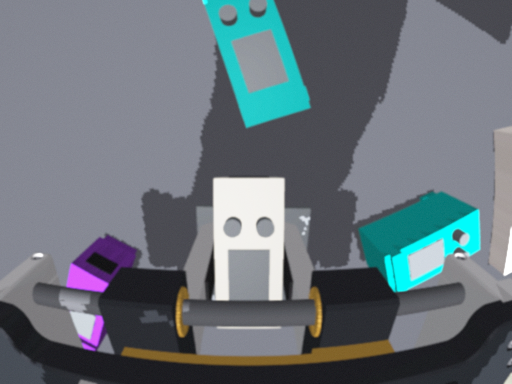

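It tilted: the foot end is up, and the top is more foreshortened in the scene crop at (330,180). Next I measure the tilt from wrist depth.

```bash
cat >> h.py <<'E'
def wcloud(c):
    f=foc(c); v,u=np.mgrid[:384,:512].astype(float); x=u-c['cx'];y=v-c['cy'];r=np.hypot(x,y)+1e-9;t=r/f
    k=np.tan(t)/r; d=c['depth']; P=np.stack([x*k*d,y*k*d,d],-1); E=c['hand_eye']
    T=P@E[:3,:3].T+E[:3,3]; T[d==0]=np.nan; return T*1000
def tilt(c,u0=218,u1=280,v0=183,v1=296):
    T=wcloud(c); P=T[v0:v1,u0:u1].reshape(-1,3); P=P[~np.isnan(P[:,0])]; 
    for i in range(6):
        A=np.c_[P[:,0],P[:,1],np.ones(len(P))]; s,*_=np.linalg.lstsq(A,P[:,2],rcond=None); e=np.abs(P[:,2]-A@s); P=P[e<max(1.0,2*np.median(e))]
    print('tilt deg',np.degrees(np.arctan(s[:2])).round(2),'z at x0',s[2].round(1),'n',len(P),'x range',P[:,0].min().round(1),P[:,0].max().round(1),'y',P[:,1].min().round(1),P[:,1].max().round(1)); return s,P
E
python3 - <<'E'
from h import *
tilt(load('w2.png'),v0=205); tilt(load('w3.png'))
E
```

```text
tilt deg [ 0.44 -0.12] z at x0 -21.0 n 4161 x range -21.7 33.5 y -18.2 16.7
tilt deg [12.99  0.07] z at x0 -24.3 n 5172 x range -16.6 43.1 y -17.4 15.8
```

```bash
python3 -m creep '[[[0.01,0,0.02],0,0.3],[[0.02,0,0.04],0,0.3],[[0.03,0,0.06],0,0.3],[[0.04,0,0.08],0,0.3],[[0.05,0,0.09],0,0.3],[[0.05,0,0.09],0,0.3]]'
python3 - <<'E'
from h import *
goto(551.5,-218,62,168.1)
c=snap('wrist','w4.png'); tilt(c)
E
```

```text
time_s: 7.9
ee_pos: [0.5101, -0.21, 0.0574]
eef_rot: [-3.141, 0.001, 2.935]
force: [-1.5, 0.5, 5.3]
grip_width: 0.0359
t 7.90 p [ 510.1 -210.    57.4] rot [-1.7999e+02  4.0000e-02  1.6814e+02] F [-1.5  0.5  5.3] w 0.0359
units [-0.844  0.014 -0.092] twist 0.005 rows 0.8492713853842672
tilt deg [17.79  0.05] z at x0 -25.8 n 5015 x range -14.9 42.5 y -17.0 15.5
```

```bash
python3 -m creep '[[[0,0,-0.1],0,0.3],[[0,0,-0.4],0,0.3],[[0,0,-0.8],0,0.3],[[0,0,-1.2],0,0.3],[[0,0,-1.6],0,0.3],[[0,0,-1.8],0,0.3],[[0,0,-1.8],0,0.3],[[0,0,-1.8],0,0.3]]' 25
python3 - <<'E'
from h import *
goto(510,188,147,182.18)
c=snap('wrist','w5.png'); tilt(c)
E
```

```text
time_s: 8.75
ee_pos: [0.5096, -0.2098, 0.1461]
eef_rot: [3.141, -0.001, 2.935]
force: [0.2, 0.5, -3.0]
grip_width: 0.0358
t 8.75 p [ 509.6 -209.8  146.1] rot [ 1.7998e+02 -6.0000e-02  1.6814e+02] F [ 0.2  0.5 -3. ] w 0.0358
units [ 1.627  7.787 -0.015] twist -1.755 rows 7.955360243491966
tilt deg [17.71  0.15] z at x0 -25.8 n 5017 x range -14.8 42.6 y -17.1 15.5
```

View pics/w5.png

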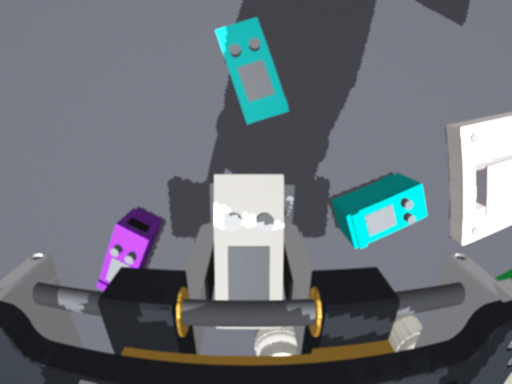

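Run:
```python
from h import *
def edge(c,s,u0=225,u1=275,v0=150,v1=215):
    g=c['img'].astype(int).sum(-1)/3; col=np.median(g[:,u0:u1],1); d=np.diff(col[v0:v1]); k=np.argmax(d); v=v0+k+0.5+0.0; print('edge v',v,col[v0+k-1:v0+k+4])
    f=foc(c); x=248-c['cx'];y=v-c['cy'];r=np.hypot(x,y);q=np.tan(r/f)/r; E=c['hand_eye']; D=E[:3,:3]@[x*q,y*q,1]; O=E[:3,3]*1000
    # z = s0 x + s1 y + s2
    n=np.array([-s[0],-s[1],1]); t=(s[2]-n@O)/(n@D); return O+t*D
for f in ('w2.png','w5.png'):
    c=load(f); s,P=tilt(c,v0=205 if f=='w2.png' else 183); e=edge(c,s); th=np.arctan(s[0])-np.radians(.44); print(f,e)
    X,Z=-e[0],-e[2]
    cx,sn=np.cos(th),np.sin(th)
    p0=np.array([X,Z])-(-42*np.array([cx,sn])+50*np.array([-sn,cx])); print('p0',p0,'deg',np.degrees(th))
    for n,(a,b) in dict(hookbot_in=(-25,-12),hookbot_out=(-40,-12),liptip=(-25,-7),corner=(-31,0),foot=(33,-14),foot2=(41,-14)).items(): print(n,(p0+a*np.array([cx,sn])+b*np.array([-sn,cx])).round(1))
```

```text
tilt deg [ 0.44 -0.12] z at x0 -21.0 n 4161 x range -21.7 33.5 y -18.2 16.7
edge v 185.5 [ 35.          69.         112.         139.83333333 147.16666667]
w2.png [ 43.19339971  -1.01683126 -20.71270359]
p0 [ -1.19378097 -29.28761667] deg -0.00043689482984270384
hookbot_in [-26.2 -41.3]
hookbot_out [-41.2 -41.3]
liptip [-26.2 -36.3]
corner [-32.2 -29.3]
foot [ 31.8 -43.3]
foot2 [ 39.8 -43.3]
tilt deg [17.71  0.15] z at x0 -25.8 n 5017 x range -14.8 42.6 y -17.1 15.5
edge v 173.5 [ 73.16666667 111.         177.         219.33333333 228.16666667]
w5.png [ 46.9722182   -1.03347116 -10.83201391]
p0 [  7.97960836 -24.4425769 ] deg 17.272587034846623
hookbot_in [-12.3 -43.3]
hookbot_out [-26.7 -47.8]
liptip [-13.8 -38.5]
corner [-21.6 -33.6]
foot [ 43.6 -28. ]
foot2 [ 51.3 -25.6]
```

```bash
cat >> h.py <<'E'
def loc(x,y,z,psi=182.18):
    a=np.radians(2.18); R=np.array([[np.cos(a),-np.sin(a)],[np.sin(a),np.cos(a)]]); b=np.array([552.5,188.0])
    p=np.array(telemetry.get_obs()['ee_pos'])*1000; print('local now',(R.T@(p[:2]-b)).round(2)); q=b+R@[x,y]; goto(q[0],q[1],z,psi)
E
python3 - <<'E'
from h import *
loc(16,0,146)
E
```

```text
local now [ -58.12 -395.82]
t 8.80 p [ 509.5 -209.7  145.8] rot [ 1.7998e+02 -1.0000e-01  1.6813e+02] F [-0.3 -0.2 -3.7] w 0.0358
units [ 0.483  8.04  -0.   ] twist -1.756 rows 8.054041149091752
```

```bash
python3 -m creep '[[[0.04,0.4,0],-0.1,0.3],[[0.08,1.1,0],-0.3,0.3],[[0.12,1.9,0],-0.5,0.3],[[0.17,2.7,0],-0.7,0.3],[[0.21,3.5,0],-0.9,0.3],[[0.26,4.3,0],-1.1,0.3],[[0.31,5.1,0],-1.3,0.3],[[0.36,5.9,0],-1.5,0.3],[[0.4,6.7,0],-1.65,0.3],[[0.44,7.4,0],-1.76,0.3],[[0.47,7.85,0],-1.76,0.3],[[0.48,8.04,0],-1.76,0.3]]'; python3 -m creep '[[[0,0,0],0,0.3],[[0,0,0],0,0.3]]';  python3 - <<'E'
from h import *
loc(16,0,104)
c=snap('wrist','w6.png'); tilt(c); c=snap('scene','s6.png'); c=snap('top','t6.png')
E
```

```text
time_s: 10.0
ee_pos: [0.5686, 0.1902, 0.1456]
eef_rot: [-3.141, -0.002, -3.101]
force: [-0.2, -0.7, -2.0]
grip_width: 0.0356
time_s: 10.2
ee_pos: [0.5689, 0.1874, 0.1464]
eef_rot: [-3.141, -0.001, -3.104]
force: [0.8, 0.9, -2.0]
grip_width: 0.036
local now [16.39 -1.19]
t 10.20 p [568.9 187.4 146.4] rot [-1.7998e+02 -5.0000e-02 -1.7782e+02] F [ 0.8  0.9 -2. ] w 0.0360
units [0.007 0.024 0.849] twist 0.0 rows 0.8489873421041826
tilt deg [17.76 -0.05] z at x0 -25.9 n 5015 x range -14.6 42.7 y -17.0 15.5
```

View pics/w6.png

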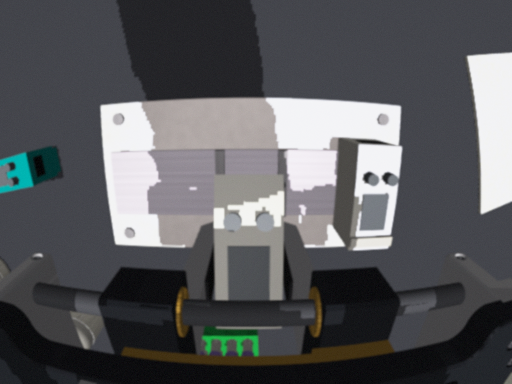

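View pics/s6.png

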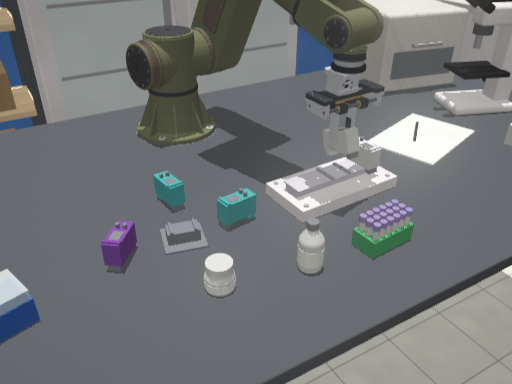

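The wrist view shows the module over the bay, with stops at columns 219 and 281, the module spanning 213–285, and the rail's near edge at row 150. I check the rail's height and edge in the same camera's frame.

Run:
```python
from h import *
c=load('w6.png'); T=wcloud(c); g=c['img'].astype(int).sum(-1)
def med(v0,v1,u0,u1): return np.nanmedian(T[v0:v1,u0:u1].reshape(-1,3),0).round(1)
print('rail r',med(158,205,290,330),'rail l',med(158,205,120,205),'chassis',med(112,140,160,260), med(112,140,285,330),'ee z',c['o']['ee_pos'][2])
Z=T[...,2]
for u in (140,180,250,300,320):
    col=Z[140:165,u]; k=np.nanargmax(-np.diff(col)); v=141+k; print(u,v,T[v-1:v+2,u].round(1).tolist())
```

```text
rail r [17.4 53.6 93.1] rail l [ 17.6 -78.9  93.1] chassis [ 65.  -36.9 116.2] [ 65.4  54.1 116.2] ee z 0.1464309983248542
140 151 [[43.3, -107.1, 116.4], [45.3, -98.9, 95.0], [44.6, -98.3, 93.1]]
180 150 [[43.4, -65.7, 114.9], [45.2, -60.9, 94.4], [44.4, -60.8, 93.8]]
250 149 [[43.5, 0.7, 115.5], [45.3, 0.6, 95.5], [44.5, 0.6, 94.7]]
300 149 [[43.7, 48.0, 116.4], [45.7, 44.2, 94.7], [45.1, 44.0, 93.3]]
320 159 [[38.1, 62.5, 94.5], [37.6, 62.0, 92.1], [36.7, 62.0, 92.1]]
```

```bash
python3 -m creep '[[[0,0.02,0.2],0,0.3],[[0,0.02,0.5],0,0.3],[[0,0.02,0.75],0,0.3],[[0,0.02,0.86],0,0.3],[[0,0.02,0.86],0,0.3],[[0,0.02,0.86],0,0.3]]';  python3 - <<'E'
from h import *
loc(16,0,101)
E
python3 -m creep '[[[0,0,0.01],0,0.3],[[0,0,0.02],0,0.3]]'
```

```text
time_s: 10.95
ee_pos: [0.5692, 0.1895, 0.1041]
eef_rot: [3.142, 0.0, -3.103]
force: [0.0, 0.0, -2.5]
grip_width: 0.0354
local now [16.72  0.84]
t 10.95 p [569.2 189.5 104.1] rot [ 1.8000e+02  1.0000e-02 -1.7778e+02] F [ 0.   0.  -2.5] w 0.0354
units [ 0.014 -0.017  0.061] twist 0.005 rows 0.06511085284170975
time_s: 11.15
ee_pos: [0.5692, 0.1895, 0.1034]
eef_rot: [3.141, 0.001, -3.103]
force: [0.6, 0.1, -2.1]
grip_width: 0.0359
```

```bash
for i in 1; do python3 -m creep '[[[0,0,0.01],0,0.3],[[0,0,0.02],0,0.3]]'; done; python3 -m creep '[[[0,0,0.01],0,0.3],[[0,0,0.01],0,0.3]]'; python3 -m creep '[[[0,0,0.01],0,0.3],[[0,0,0.01],0,0.3]]'
```

```text
time_s: 11.35
ee_pos: [0.5691, 0.1894, 0.1021]
eef_rot: [3.142, 0.0, -3.103]
force: [-0.6, 0.2, -2.6]
grip_width: 0.0359
time_s: 11.55
ee_pos: [0.569, 0.1894, 0.1014]
eef_rot: [-3.142, -0.0, -3.103]
force: [-0.4, -0.8, -1.7]
grip_width: 0.0358
time_s: 11.75
ee_pos: [0.5691, 0.1894, 0.1011]
eef_rot: [3.142, 0.0, -3.103]
force: [-0.2, -0.1, -1.6]
grip_width: 0.0358
```

```bash
python3 -m creep '[[[0,0,0.01],0,0.3],[[0,0,0.01],0,0.3]]'
python3 - <<'E'
from h import *
print(telemetry.get_obs()['moment'])
E
```

```text
time_s: 11.95
ee_pos: [0.5692, 0.1894, 0.1009]
eef_rot: [3.141, 0.0, -3.103]
force: [-1.3, -0.2, 3.5]
grip_width: 0.0359
[-0.11078073  0.54786504 -0.02767739]
```

```bash
python3 -m creep '[[[0,0,0.01],0,0.3],[[0,0,0.01],0,0.3]]'
python3 - <<'E'
from h import *
print(telemetry.get_obs()['moment'])
E
```

```text
time_s: 12.15
ee_pos: [0.5693, 0.1895, 0.1007]
eef_rot: [3.141, 0.001, -3.103]
force: [-2.5, -2.0, 7.7]
grip_width: 0.0362
[-0.25482892  0.82107439 -0.01427053]
```

Contact came at TCP z ≈ 100.9, exactly as predicted from vision (53.1 + 47.8). I raise, back off to the near side, and re-check the tilt.

```bash
python3 -m creep '[[[0,0,-0.1],0,0.3],[[0,0,-0.25],0,0.3],[[0.2,0,-0.25],0,0.3],[[0.45,0,-0.25],0,0.3],[[0.7,0,-0.25],0,0.3],[[0.8,0.02,-0.25],0,0.3],[[0.82,0.02,-0.25],0,0.3],[[0.82,0.02,-0.25],0,0.3]]';  python3 - <<'E'
from h import *
loc(-24,0,86.8)
c=snap('wrist','w7.png'); tilt(c); T=wcloud(c)
for u in (140,180,300,310):
    col=T[100:200,u,2]; d=-np.diff(col); k=np.nanargmax(d); v=101+k; print(u,v,T[v-1:v+2,u].round(1).tolist())
E
```

```text
time_s: 12.95
ee_pos: [0.5281, 0.1889, 0.1126]
eef_rot: [3.142, 0.0, -3.103]
force: [0.5, -0.6, -3.5]
grip_width: 0.0357
local now [-24.31   1.83]
t 12.95 p [528.1 188.9 112.6] rot [ 1.8000e+02  2.0000e-02 -1.7778e+02] F [ 0.5 -0.6 -3.5] w 0.0357
units [-0.006 -0.037  0.515] twist 0.005 rows 0.5163703427200109
tilt deg [17.59  0.05] z at x0 -25.8 n 5012 x range -14.7 42.7 y -17.0 15.6
140 146 [[50.2, -100.5, 100.2], [50.2, -97.5, 92.0], [50.0, -95.3, 86.1]]
180 144 [[49.9, -63.8, 107.6], [50.0, -61.9, 99.5], [49.7, -60.7, 94.4]]
300 144 [[50.3, 45.1, 100.7], [50.3, 43.8, 93.3], [50.1, 42.8, 87.6]]
310 145 [[49.5, 54.4, 101.7], [49.7, 52.6, 92.9], [49.5, 51.4, 87.0]]
```

View pics/w7.png

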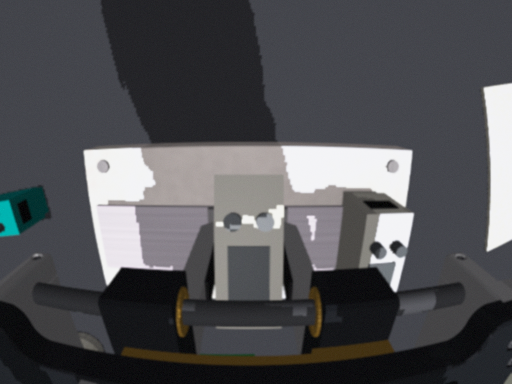

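```bash
python3 -m creep '[[[0,-0.03,0.1],0,0.3],[[0,-0.03,0.25],0,0.3],[[0,-0.03,0.4],0,0.3],[[0,-0.03,0.48],0,0.3],[[0,-0.03,0.515],0,0.3],[[0,-0.03,0.515],0,0.3],[[0,-0.03,0.515],0,0.3]]';  python3 - <<'E'
from h import *
loc(-12,0,86.8)
E
```

```text
time_s: 13.7
ee_pos: [0.5282, 0.1874, 0.0869]
eef_rot: [3.142, 0.0, -3.103]
force: [-0.2, -0.8, -2.8]
grip_width: 0.0361
local now [-24.3    0.31]
t 13.70 p [528.2 187.4  86.9] rot [ 1.8000e+02  2.0000e-02 -1.7778e+02] F [-0.2 -0.8 -2.8] w 0.0361
units [-0.246 -0.006  0.002] twist 0.005 rows 0.24604345649838938
```

Free and at height. I slide the lip under the edge in small steps.

```bash
python3 -m creep '[[[-0.04,0,0],0,0.3],[[-0.08,0,0],0,0.3],[[-0.12,0,0],0,0.3],[[-0.15,0,0],0,0.3],[[-0.15,0,0],0,0.3]]';python3 -m creep '[[[-0.02,0,0],0,0.3],[[-0.04,0,0],0,0.3],[[-0.06,0,0],0,0.3],[[-0.06,0,0],0,0.3]]'; python3 -m creep '[[[-0.02,0,0],0,0.3],[[-0.04,0,0],0,0.3],[[-0.04,0,0],0,0.3]]'
python3 - <<'E'
from h import *
loc(-12,0,86.8)
E
```

```text
time_s: 14.2
ee_pos: [0.5358, 0.1876, 0.0867]
eef_rot: [3.142, 0.0, -3.103]
force: [-0.1, 0.1, -1.8]
grip_width: 0.0358
time_s: 14.6
ee_pos: [0.5387, 0.1877, 0.0867]
eef_rot: [-3.142, 0.0, -3.103]
force: [-0.3, 0.3, -2.5]
grip_width: 0.0359
time_s: 14.9
ee_pos: [0.5407, 0.1878, 0.0867]
eef_rot: [3.142, 0.0, -3.103]
force: [-0.3, 0.7, -2.5]
grip_width: 0.0356
local now [-11.8    0.28]
t 14.90 p [540.7 187.8  86.7] rot [ 1.8000e+02  1.0000e-02 -1.7778e+02] F [-0.3  0.7 -2.5] w 0.0356
units [ 0.004 -0.006 -0.002] twist 0.005 rows 0.0071275483158738
```

```bash
python3 -m creep '[[[-0.02,0,0],0,0.3],[[-0.02,0,0],0,0.3]]';python3 -m creep '[[[-0.01,0,0],0,0.3],[[-0.01,0,0],0,0.3]]'
python3 - <<'E'
from h import *
print(telemetry.get_obs()['moment'])
c=snap('scene','s8.png');cv2.imwrite('pics/s8c.png',cv2.resize(c['img'][80:210,270:400,::-1],None,fx=4.5,fy=4.5,interpolation=cv2.INTER_CUBIC))
c=snap('top','t8.png');cv2.imwrite('pics/t8c.png',cv2.resize(c['img'][170:260,60:215,::-1],None,fx=5,fy=5,interpolation=cv2.INTER_CUBIC))
E
```

```text
time_s: 15.1
ee_pos: [0.5417, 0.1879, 0.0867]
eef_rot: [-3.142, 0.0, -3.103]
force: [0.2, 0.6, -2.4]
grip_width: 0.0358
time_s: 15.3
ee_pos: [0.5421, 0.1879, 0.0867]
eef_rot: [3.142, 0.0, -3.103]
force: [0.3, 0.8, -1.9]
grip_width: 0.0361
[0.05242058 0.03138421 0.00592707]
```

View pics/s8c.png

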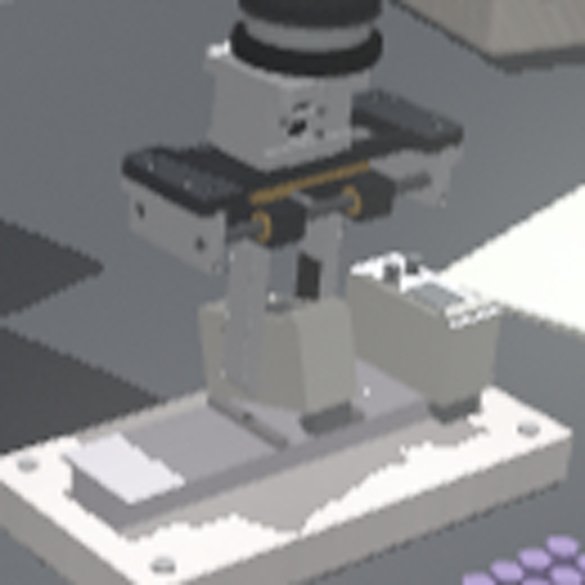

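The crop shows the tilted module between the stops. Its foot is raised above the rail's far edge at (335,410), and its hook end is at the near edge. I continue to contact in x.

```bash
python3 -m creep '[[[-0.01,0,0],0,0.3],[[-0.01,0,0],0,0.3]]';python3 -m creep '[[[-0.01,0,0],0,0.3],[[-0.01,0,0],0,0.3]]'
```

```text
time_s: 15.6
ee_pos: [0.5426, 0.1879, 0.0867]
eef_rot: [3.142, 0.0, -3.103]
force: [0.2, 0.1, -1.5]
grip_width: 0.0361
time_s: 15.8
ee_pos: [0.5431, 0.1879, 0.0867]
eef_rot: [-3.142, 0.0, -3.103]
force: [0.1, -0.1, -3.0]
grip_width: 0.0357
```

```bash
python3 -m creep '[[[-0.01,0,0],0,0.3],[[-0.01,0,0],0,0.3]]';python3 -m creep '[[[-0.01,0,0],0,0.3],[[-0.01,0,0],0,0.3]]'
```

```text
time_s: 16.0
ee_pos: [0.5436, 0.1879, 0.0867]
eef_rot: [-3.142, 0.0, -3.103]
force: [-0.5, 0.1, -1.5]
grip_width: 0.0357
time_s: 16.2
ee_pos: [0.5439, 0.1879, 0.0866]
eef_rot: [-3.142, -0.001, -3.103]
force: [-1.2, -0.1, -1.4]
grip_width: 0.0359
```

```bash
python3 -m creep '[[[0,0,-0.01],0,0.3],[[0,0,-0.01],0,0.3]]';python3 -m creep '[[[0,0,-0.01],0,0.3],[[0,0,-0.01],0,0.3]]'
```

```text
time_s: 16.4
ee_pos: [0.5438, 0.1879, 0.087]
eef_rot: [-3.141, -0.001, -3.103]
force: [-1.7, 0.3, -4.8]
grip_width: 0.0358
time_s: 16.6
ee_pos: [0.5438, 0.1879, 0.0875]
eef_rot: [-3.141, -0.001, -3.103]
force: [-2.6, 0.1, -4.7]
grip_width: 0.0362
```

Lifting is resisted (about 2.4 N beyond the weight), so the lip is under the edge. I ease the grip and rock the raised end down along an arc.

```bash
python3 -m creep '[[[0,0,0.01],0,0.3],[[0,0,0.015],0,0.3],[[-0.01,0,0.025],0,0.3],[[-0.02,0,0.035],0,0.3],[[-0.03,0,0.045],0,0.3],[[-0.04,0,0.05],0,0.3],[[-0.04,0,0.05],0,0.3]]' 8
python3 - <<'E'
from h import *
loc(-5.9,0,84.6)
c=snap('wrist','w9.png'); tilt(c)
E
```

```text
time_s: 17.3
ee_pos: [0.5465, 0.1881, 0.0855]
eef_rot: [3.141, 0.001, -3.103]
force: [-0.3, -1.2, 1.3]
grip_width: 0.0359
local now [-6.01  0.31]
t 17.30 p [546.5 188.1  85.5] rot [ 1.7999e+02  6.0000e-02 -1.7779e+02] F [-0.3 -1.2  1.3] w 0.0359
units [-0.002 -0.006  0.018] twist 0.004 rows 0.019611230118017492
tilt deg [14.85  0.04] z at x0 -25.8 n 5056 x range -15.2 43.2 y -17.2 15.6
```

```bash
python3 -m creep '[[[-0.01,0,0.01],0,0.3],[[-0.02,0,0.02],0,0.3],[[-0.03,0,0.03],0,0.3],[[-0.04,0,0.04],0,0.3],[[-0.04,0,0.04],0,0.3]]' 8
python3 - <<'E'
from h import *
loc(-5.9,0,84.6)
c=snap('wrist','w10.png'); tilt(c)
c=snap('scene','s10.png');cv2.imwrite('pics/s10c.png',cv2.resize(c['img'][80:210,270:400,::-1],None,fx=4.5,fy=4.5,interpolation=cv2.INTER_CUBIC))
E
```

```text
time_s: 17.85
ee_pos: [0.5486, 0.1882, 0.0835]
eef_rot: [3.141, 0.001, -3.103]
force: [1.0, 0.3, 3.8]
grip_width: 0.0361
local now [-3.93  0.32]
t 17.85 p [548.6 188.2  83.5] rot [ 1.7999e+02  7.0000e-02 -1.7779e+02] F [1.  0.3 3.8] w 0.0361
units [ 0.039 -0.006 -0.022] twist 0.004 rows 0.04556607213706523
tilt deg [11.62  0.  ] z at x0 -26.1 n 5167 x range -15.5 44.0 y -17.2 15.7
```

View pics/s10c.png

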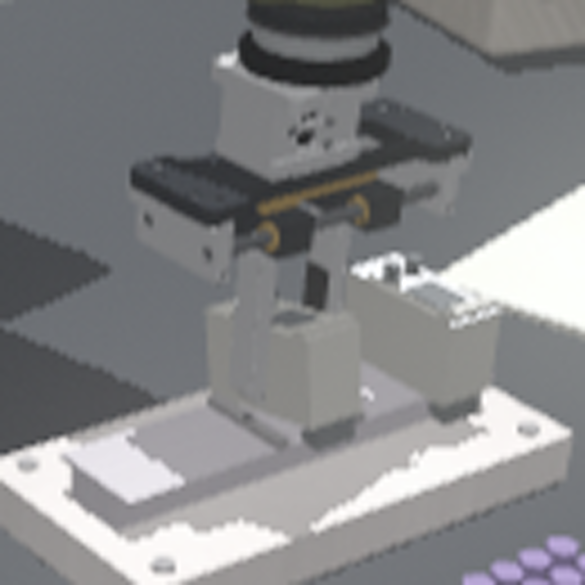

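```bash
python3 -m creep '[[[-0.01,0,0.01],0,0.3],[[-0.02,0,0.02],0,0.3],[[-0.03,0,0.03],0,0.3],[[-0.03,0,0.03],0,0.3]]' 8
python3 - <<'E'
from h import *
loc(-5.9,0,84.6)
c=snap('wrist','w11.png'); tilt(c)
E
```

```text
time_s: 18.35
ee_pos: [0.5498, 0.1882, 0.0821]
eef_rot: [3.141, 0.001, -3.103]
force: [0.4, -0.4, 7.0]
grip_width: 0.0361
local now [-2.71  0.34]
t 18.35 p [549.8 188.2  82.1] rot [ 1.7999e+02  3.0000e-02 -1.7778e+02] F [ 0.4 -0.4  7. ] w 0.0361
units [ 0.064 -0.007 -0.05 ] twist 0.004 rows 0.08152898482879875
tilt deg [9.65 0.05] z at x0 -26.4 n 5246 x range -15.7 44.4 y -17.2 15.7
```

```bash
python3 -m creep '[[[0,0,0],0,0.4],[[0,0,0],0,0.5],[[0,0,0],0,0.6],[[0,0,0],0,0.65],[[0,0,0],0,0.65],[[0,0,0],0,0.65]]'
python3 - <<'E'
from h import *
loc(-5.9,0,84.6)
c=snap('wrist','w12.png'); tilt(c)
c=snap('scene','s12.png');cv2.imwrite('pics/s12c.png',cv2.resize(c['img'][80:210,270:400,::-1],None,fx=4.5,fy=4.5,interpolation=cv2.INTER_CUBIC))
E
```

```text
time_s: 19.0
ee_pos: [0.5495, 0.1882, 0.0816]
eef_rot: [-3.142, -0.0, -3.103]
force: [-0.2, -0.0, 0.1]
grip_width: 0.0613
local now [-2.96  0.26]
t 19.00 p [549.5 188.2  81.6] rot [-1.8000e+02 -1.0000e-02 -1.7779e+02] F [-0.2 -0.   0.1] w 0.0613
units [ 0.059 -0.005 -0.059] twist 0.004 rows 0.08374295820673265
tilt deg [9.72 0.08] z at x0 -27.0 n 5235 x range -15.4 44.5 y -17.2 15.6
```

View pics/s12c.png

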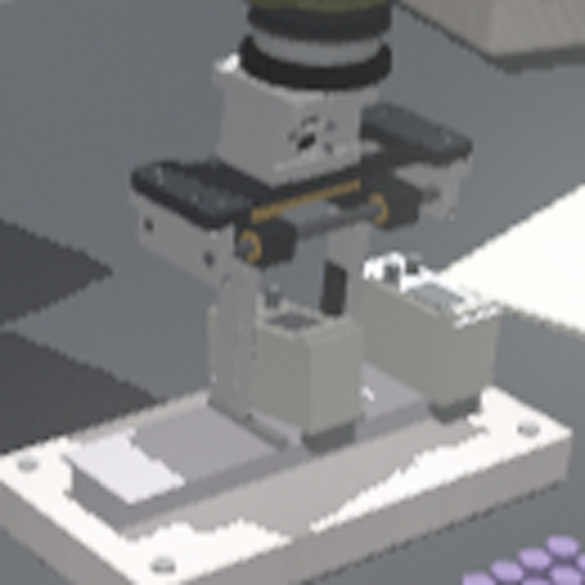

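View pics/w12.png

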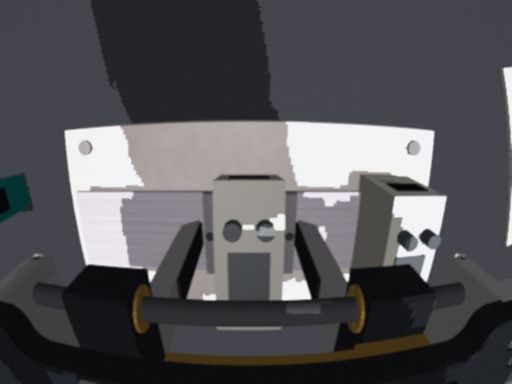

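The module is free (force about 0), rests on its foot at about 9.3°, hooked, and is centred between the stops (module cols 214–283, stops at 209 and 290). I go up, shut the fingers, and move over the ridge.

```bash
python3 -m creep '[[[0,0,-0.2],0,0.65],[[0,0,-0.6],0,0.65],[[0,0,-1.0],0,0.65],[[0,0,-1.3],0,0.5],[[0,0,-1.4],0,0],[[-0.2,0,-1.4],0,0],[[-0.4,0,-1.4],0,0],[[-0.58,0,-1.4],0,0],[[-0.6,0,-1.4],0,0],[[-0.6,0,-1.4],0,0],[[-0.6,0,-1.4],0,0],[[-0.6,0,-1.4],0,0]]' 15
python3 - <<'E'
from h import *
loc(27,0,140)
c=snap('wrist','w13.png'); tilt(c)
E
```

```text
time_s: 20.3
ee_pos: [0.5793, 0.1894, 0.1516]
eef_rot: [-3.142, -0.0, -3.103]
force: [0.8, 0.8, -0.6]
grip_width: 0.0004
local now [26.88  0.34]
t 20.30 p [579.3 189.4 151.6] rot [-1.8000e+02 -1.0000e-02 -1.7778e+02] F [ 0.8  0.8 -0.6] w 0.0004
units [-0.002 -0.007  0.233] twist 0.005 rows 0.23297452348918274
tilt deg [-64.75  -4.19] z at x0 12.2 n 5537 x range -94.7 34.9 y -37.3 35.7
```

View pics/w13.png

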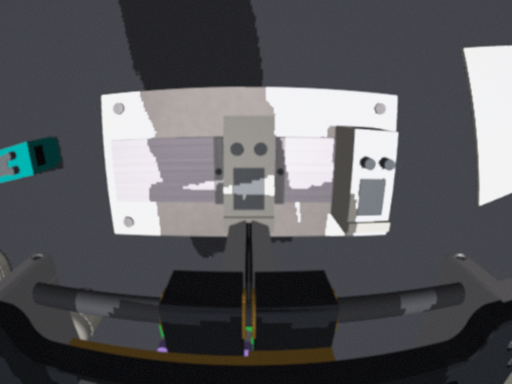

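The module sits tilted in the bay at columns 224–274. The shut fingertips at (249,222) are in line with the ridge at row 218. I descend to touch it.

```bash
python3 -m creep '[[[0,0,0.1],0,0],[[0,0,0.2],0,0],[[0,0,0.25],0,0],[[0,0,0.27],0,0],[[0,0,0.27],0,0]]'; python3 -m creep '[[[0,0,0.02],0,0],[[0,0,0.03],0,0],[[0,0,0.03],0,0]]'; python3 -m creep '[[[0,0,0.01],0,0],[[0,0,0.02],0,0],[[0,0,0.02],0,0]]'
```

```text
time_s: 20.85
ee_pos: [0.5795, 0.1893, 0.138]
eef_rot: [-3.142, -0.0, -3.103]
force: [0.8, 0.6, -0.2]
grip_width: 0.0007
time_s: 21.15
ee_pos: [0.5796, 0.1893, 0.1367]
eef_rot: [-3.142, 0.0, -3.103]
force: [-0.3, 0.8, 0.3]
grip_width: 0.0003
time_s: 21.45
ee_pos: [0.5799, 0.1894, 0.1361]
eef_rot: [3.141, 0.001, -3.103]
force: [-0.2, -0.4, 3.0]
grip_width: 0.0002
```

```bash
python3 -m creep '[[[-0.01,0,0.01],0,0],[[-0.02,0,0.02],0,0],[[-0.02,0,0.02],0,0]]'; python3 -m creep '[[[-0.01,0,0.01],0,0],[[-0.02,0,0.02],0,0],[[-0.02,0,0.02],0,0]]'; python3 -m creep '[[[-0.01,0,0.01],0,0],[[-0.02,0,0.02],0,0],[[-0.02,0,0.02],0,0]]'
```

```text
time_s: 21.75
ee_pos: [0.5809, 0.1894, 0.135]
eef_rot: [3.141, 0.001, -3.103]
force: [1.5, 0.0, 4.7]
grip_width: 0.0009
time_s: 22.05
ee_pos: [0.5819, 0.1895, 0.1343]
eef_rot: [3.141, 0.001, -3.103]
force: [-0.0, -0.3, 6.6]
grip_width: 0.0007
time_s: 22.35
ee_pos: [0.5822, 0.1894, 0.1322]
eef_rot: [-3.141, -0.001, -3.103]
force: [-1.2, 0.7, -0.0]
grip_width: 0.0004
```

```bash
python3 -m creep '[[[-0.01,0,0.01],0,0],[[-0.02,0,0.02],0,0],[[-0.02,0,0.02],0,0]]'; python3 -m creep '[[[-0.01,0,0.01],0,0],[[-0.02,0,0.02],0,0],[[-0.02,0,0.02],0,0]]'
python3 - <<'E'
from h import *
c=snap('wrist','w14.png')
c=snap('scene','s14.png');cv2.imwrite('pics/s14c.png',cv2.resize(c['img'][80:210,270:400,::-1],None,fx=4.5,fy=4.5,interpolation=cv2.INTER_CUBIC))
E
```

```text
time_s: 22.65
ee_pos: [0.5834, 0.1895, 0.1313]
eef_rot: [-3.141, -0.001, -3.103]
force: [0.1, 0.0, 0.8]
grip_width: 0.0008
time_s: 22.95
ee_pos: [0.5845, 0.1895, 0.1306]
eef_rot: [-3.142, -0.0, -3.103]
force: [-0.2, 0.8, 0.4]
grip_width: 0.0003
```

View pics/s14c.png

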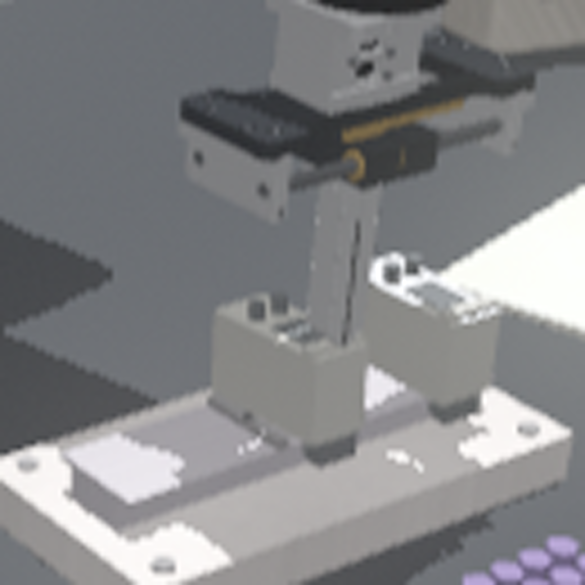

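The module has dropped; its foot is now below the rail edge at (330,450). I measure its tilt and height.

Run:
```python
from h import *
c=load('w14.png'); cv2.imwrite('pics/w14c.png',cv2.resize(c['img'][90:250,170:340,::-1],None,fx=3.5,fy=3.5))
s,P=tilt(c,226,272,118,135); s,P=tilt(c,228,270,115,205)
T=wcloud(c); print('rail',np.nanmedian(T[150:200,120:205].reshape(-1,3),0).round(1),np.nanmedian(T[150:200,290:325].reshape(-1,3),0).round(1), c['o']['ee_pos'])
```

```text
tilt deg [ 2.8 -0.1] z at x0 24.3 n 676 x range 64.2 74.5 y -15.0 13.5
tilt deg [4.46 0.05] z at x0 22.4 n 2728 x range 18.9 75.1 y -14.2 12.7
rail [ 27.2 -73.7  77.2] [26.7 47.8 77.3] [0.58454926 0.18951486 0.13061218]
```

View pics/w14c.png

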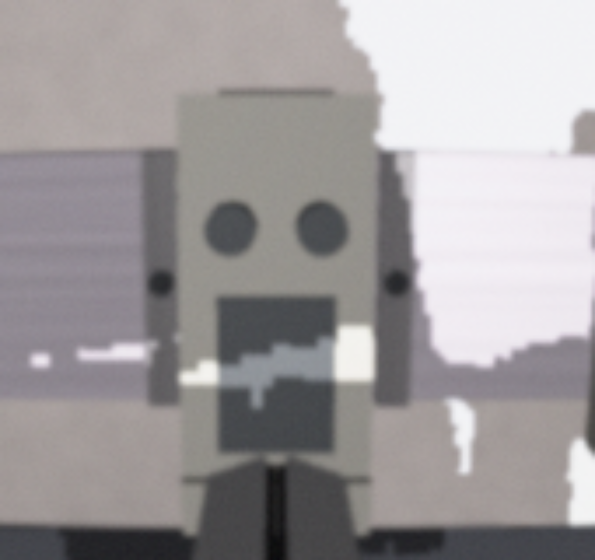

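The tilt is still about 4°, so it isn't home yet. I keep pressing along the arc.

```bash
python3 -m creep '[[[-0.01,0,0.01],0,0],[[-0.02,0,0.02],0,0],[[-0.02,0,0.02],0,0]]'; python3 -m creep '[[[-0.01,0,0.01],0,0],[[-0.02,0,0.02],0,0],[[-0.02,0,0.02],0,0]]'; python3 -m creep '[[[0,0,0.01],0,0],[[-0.01,0,0.02],0,0],[[-0.01,0,0.02],0,0]]'
```

```text
time_s: 23.35
ee_pos: [0.5856, 0.1895, 0.1296]
eef_rot: [-3.142, -0.0, -3.103]
force: [0.7, -0.2, 0.3]
grip_width: 0.0003
time_s: 23.65
ee_pos: [0.5865, 0.1896, 0.1286]
eef_rot: [-3.142, -0.0, -3.103]
force: [-0.3, 0.3, -0.1]
grip_width: 0.0005
time_s: 23.95
ee_pos: [0.587, 0.1896, 0.1276]
eef_rot: [-3.142, -0.0, -3.103]
force: [0.1, 0.3, -0.4]
grip_width: 0.0005
```

Run:
```python
from h import *
c=snap('wrist','w15.png'); s,P=tilt(c,228,270,110,195)
T=wcloud(c); print('rail',np.nanmedian(T[150:195,120:205].reshape(-1,3),0).round(1), c['o']['ee_pos'])
print('top at -?',[ (round(float(np.nanmedian(T[v,230:268,0])),1),round(float(np.nanmedian(T[v,230:268,2])),1)) for v in range(105,225,8)])
cv2.imwrite('pics/w15c.png',cv2.resize(c['img'][90:250,170:340,::-1],None,fx=3.5,fy=3.5))
c=snap('scene','s15.png');cv2.imwrite('pics/s15c.png',cv2.resize(c['img'][130:200,310:400,::-1],None,fx=8,fy=8,interpolation=cv2.INTER_CUBIC))
```

```text
tilt deg [1.03 0.  ] z at x0 23.1 n 2379 x range 25.9 74.6 y -14.0 12.5
rail [ 30.  -72.7  74.2] [0.58704575 0.18961189 0.12758671]
top at -? [(83.4, 97.4), (76.5, 97.5), (72.7, 24.2), (67.7, 24.2), (62.6, 24.3), (57.6, 24.1), (54.0, 15.0), (49.2, 14.8), (42.3, 24.2), (37.2, 23.5), (32.0, 23.6), (26.6, 23.8), (21.2, 23.7), (15.7, 23.6), (10.0, 23.7)]
```

View pics/s15c.png

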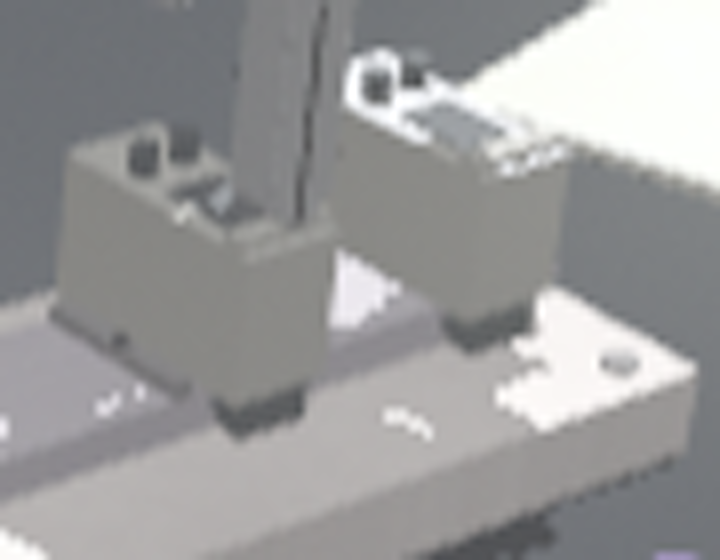

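View pics/w15c.png

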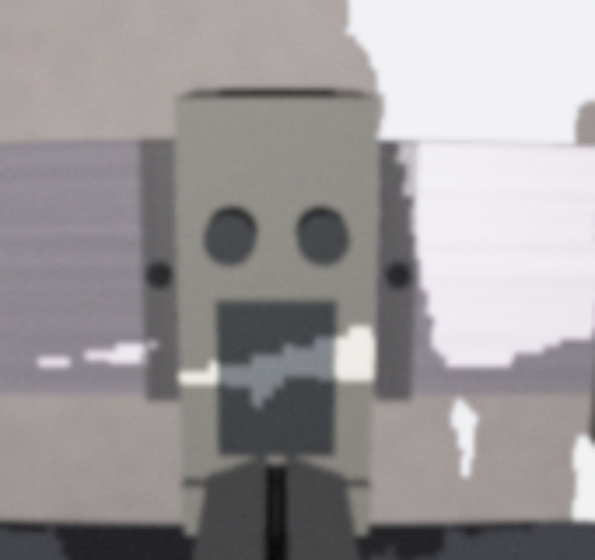

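The tilt is now under 1° and the top is 50.2 mm above the rail. I press the last millimetre until force builds.

```bash
python3 -m creep '[[[0,0,0.01],0,0],[[0,0,0.02],0,0],[[0,0,0.02],0,0]]'; python3 -m creep '[[[0,0,0.01],0,0],[[0,0,0.01],0,0]]';  python3 -m creep '[[[0,0,0.01],0,0],[[0,0,0.01],0,0]]'
```

```text
time_s: 24.35
ee_pos: [0.587, 0.1896, 0.1266]
eef_rot: [-3.142, -0.0, -3.103]
force: [-0.2, -0.5, 0.7]
grip_width: 0.0009
time_s: 24.55
ee_pos: [0.5871, 0.1896, 0.1264]
eef_rot: [3.142, 0.0, -3.103]
force: [-0.9, -0.5, 2.9]
grip_width: 0.0002
time_s: 24.75
ee_pos: [0.5874, 0.1897, 0.1263]
eef_rot: [3.141, 0.001, -3.103]
force: [-0.6, -0.6, 5.0]
grip_width: 0.0003
```

```bash
python3 -m creep '[[[0,0,0.01],0,0],[[0,0,0.02],0,0],[[0,0,0.02],0,0]]'; python3 -m creep '[[[0,0,0.01],0,0],[[0,0,0.01],0,0]]'
```

```text
time_s: 25.05
ee_pos: [0.5879, 0.1897, 0.1262]
eef_rot: [3.141, 0.003, -3.103]
force: [0.0, -0.5, 10.6]
grip_width: 0.0002
time_s: 25.25
ee_pos: [0.5882, 0.1898, 0.126]
eef_rot: [3.141, 0.004, -3.103]
force: [-0.4, -2.4, 12.4]
grip_width: 0.0007
```

It is stiff at TCP 126.0 (ridge at 107.0), so it looks home. I retreat and check from several views.

```bash
python3 -m creep '[[[0,0,-0.05],0,0],[[0,0,-0.3],0,0],[[0,0,-0.8],0,0],[[0,0,-1.4],0,0],[[0,0,-1.8],0,0],[[0,0,-1.8],0,0]]'
python3 - <<'E'
from h import *
c=snap('wrist','w16.png'); T=wcloud(c); z=T[...,2]
print(c['o']['ee_pos'],c['o']['force'])
E
```

```text
time_s: 25.85
ee_pos: [0.5879, 0.1899, 0.2177]
eef_rot: [3.141, 0.005, -3.103]
force: [-0.4, -0.8, -0.3]
grip_width: 0.0005
[0.58787535 0.18988048 0.21766434] [-0.37231868 -0.77157792 -0.28906621]
```

View pics/w16.png

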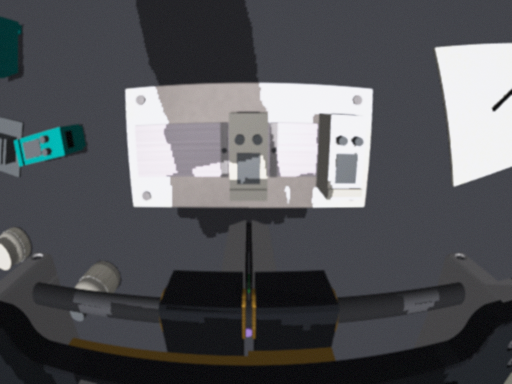

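The wrist view shows the module in line with its neighbour (cols 229–268), between stops at 224 and 274. I move the arm aside towards the robot and up, then look from the fixed cameras.

```bash
python3 -m creep '[[[0.8,0,0],0,0],[[1.6,0,0],0,0],[[2.4,0,0],0,0],[[3.2,-0.2,0],0,0],[[3.6,-0.6,0],0,0],[[3.6,-1.2,0],0,0],[[3.6,-2,0],0,0],[[3.6,-2.6,0],0,0],[[3.6,-2.6,0],0,0]]'
python3 - <<'E'
from h import *
c=snap('top','t16.png'); cv2.imwrite('pics/t16c.png',cv2.resize(c['img'][175:260,55:215,::-1],None,fx=5,fy=5,interpolation=cv2.INTER_CUBIC)); W=cloud(c)*1000
s=snap('scene','s16.png');cv2.imwrite('pics/s16c.png',cv2.resize(s['img'][130:200,310:400,::-1],None,fx=8,fy=8,interpolation=cv2.INTER_CUBIC)); Ws=cloud(s)*1000
def plane(W,poly):
    m=np.zeros(W.shape[:2],np.uint8); cv2.fillPoly(m,[np.array(poly)],1); P=W[m>0]; P=P[~np.isnan(P[:,0])]
    P=P[(P[:,2]>95)&(P[:,2]<110)]
    for i in range(6):
        A=np.c_[P[:,:2]-P[:,:2].mean(0),np.ones(len(P))]; q,*_=np.linalg.lstsq(A,P[:,2],rcond=None); e=np.abs(P[:,2]-A@q); P=P[e<max(1.5,2.5*np.median(e))]
    print('slope deg',np.degrees(q[:2]).round(2),'z',q[2].round(1),'n',len(P),'mean',P.mean(0).round(1))
print('top rail',np.nanmedian(W[203:224,150:190].reshape(-1,3),0))
plane(W,[(118,190),(145,190),(145,235),(118,235)]); plane(W,[(62,190),(86,190),(86,235),(62,235)])
g=(W[...,2]>95)&(W[...,2]<112); m=np.zeros(g.shape,bool); m[185:240,110:155]=g[185:240,110:155]; print(rect(m,c,.103))
print(telemetry.get_obs()['time_s'],telemetry.get_obs()['ee_pos'])
E
```

```text
time_s: 26.8
ee_pos: [0.4117, 0.0504, 0.2132]
eef_rot: [-3.141, -0.002, -3.106]
force: [-0.5, -0.1, -0.3]
grip_width: 0.0005
top rail [555.20945125 112.75513671  52.82111322]
slope deg [1.17 1.18] z 103.3 n 559 mean [551.1 184.5 103.3]
slope deg [0.59 0.18] z 103.3 n 642 mean [546.9 282.9 103.3]
(((553.1295166015625, 187.19619750976562), (84.83191680908203, 38.50291442871094), 2.484947443008423), np.int32(863))
26.9 [0.41182425 0.05252758 0.21336056]
```

View pics/t16c.png

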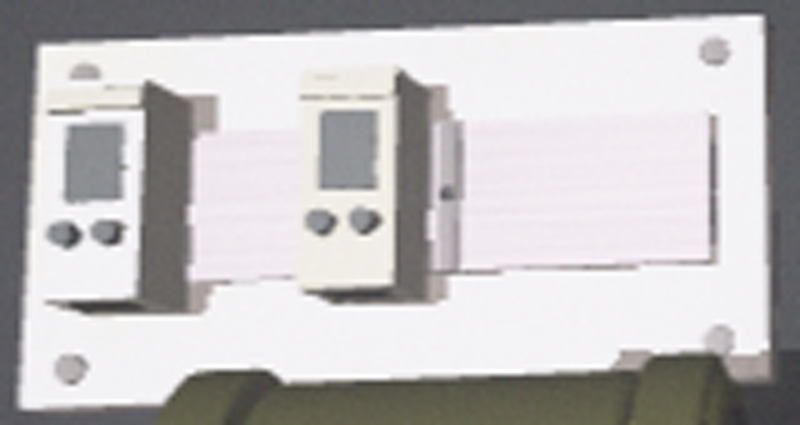

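View pics/s16c.png

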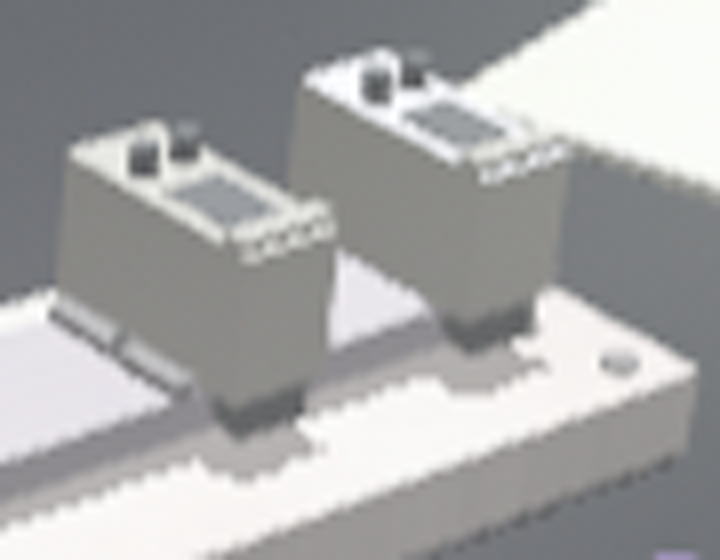

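Run:
```python
from h import *
def ana(W,name):
    a=np.radians(2.18); R=np.array([[np.cos(a),-np.sin(a)],[np.sin(a),np.cos(a)]])
    L=np.full(W.shape,np.nan); L[...,:2]=(W[...,:2]-[552.5,188])@R; L[...,2]=W[...,2]
    for n,y0 in (('mod',0),('nbr',95)):
        m=(abs(L[...,1]-y0)<15)&(abs(L[...,2]-103)<5)
        out=[]
        for x0,x1 in ((-38,-26),(-8,8),(10,26)):
            k=m&(L[...,0]>x0)&(L[...,0]<x1); out.append((round(float(np.median(L[...,2][k])),2),int(k.sum())))
        k=m&(L[...,0]>-38)&(L[...,0]<27)&~((L[...,0]>-25)&(L[...,0]<-10)); P=L[k]
        q=np.polyfit(P[:,0],P[:,2],1); print(name,n,out,'slope',np.degrees(q[0]).round(2),'z0',q[1].round(2))
ana(cloud(load('top0.png'))*1000,'top before'); ana(cloud(load('t16.png'))*1000,'top'); ana(cloud(load('s16.png'))*1000,'scene')
a=cloud(load('top0.png'))
```

```text
return _methods._mean(a, axis=axis, dtype=dtype,
  ret = ret.dtype.type(ret / rcount)
Traceback (most recent call last):
TypeError: expected non-empty vector for x
```

Run:
```python
from h import *
def ana(W,name):
    a=np.radians(2.18); R=np.array([[np.cos(a),-np.sin(a)],[np.sin(a),np.cos(a)]])
    L=np.full(W.shape,np.nan); L[...,:2]=(W[...,:2]-[552.5,188])@R; L[...,2]=W[...,2]
    for n,y0 in (('mod',0),('nbr',95)):
        m=(abs(L[...,1]-y0)<15)&(abs(L[...,2]-103)<5); out=[]
        for x0,x1 in ((-38,-26),(-8,8),(10,26)):
            k=m&(L[...,0]>x0)&(L[...,0]<x1); out.append((round(float(np.mean(L[...,2][k])),2),int(k.sum())))
        k=m&(L[...,0]>-38)&(L[...,0]<27)&~((L[...,0]>-25)&(L[...,0]<-10)); P=L[k]
        q=np.polyfit(P[:,0],P[:,2],1); print(name,n,out,'slope',np.degrees(q[0]).round(2),'z0',q[1].round(2))
ana(cloud(load('t16.png'))*1000,'top'); ana(cloud(load('s16.png'))*1000,'scene')
A=load('t16.png')['img'].astype(int);B=load('top0.png')['img'].astype(int)
for n,(u0,u1,v0,v1) in dict(rack=(125,195,88,135),bottle=(225,262,95,135),jar=(310,350,115,155),t1=(240,295,198,232),t2=(305,340,265,320),purple=(380,428,192,242)).items(): print(n,np.abs(A-B)[v0:v1,u0:u1].mean().round(2))
```

```text
top mod [(102.94, 106), (103.14, 134), (103.5, 132)] slope 0.67 z0 103.18
top nbr [(103.16, 98), (103.48, 130), (103.57, 131)] slope 0.43 z0 103.45
scene mod [(101.69, 17), (102.09, 38), (102.13, 41)] slope 0.44 z0 102.01
scene nbr [(101.71, 17), (102.06, 33), (102.08, 30)] slope 0.61 z0 102.0
rack 2.03
bottle 1.81
jar 1.62
t1 2.34
t2 2.24
purple 1.96
```

The module's slope and height match the fixed neighbour's to within 0.25° and 0.3 mm in both cameras. The bystanders haven't moved and the robot is clear, so I hand in.

```bash
python3 -c "
from station import ctrl; print(ctrl.hand_in())"
```

```text
the job is handed in; nothing more can be done
None
```

The module is in the free bay, hooked under the near edge and sitting flat, and I have let go. The job was handed in after about 27 s on the robot's clock.

**What I did:**
- **Tilting:** I gripped the module at mid-length and lifted it. I then tilted it about 17° in the fingers by lowering its foot end onto the cradle block.
- **Hooking:** A light touch of the hook's underside on the rail top put the rail at about 53 mm. I slid the lip under the near edge, and a slight lift was resisted.
- **Clicking home:** I rocked the raised end down to about 9° and let go. With the fingers shut I pressed the ridge: the resistance rose to 6.6 N, then fell away. The module followed down with almost no force, and I finished with a push of 12 N once it was down.

**Last checks:**
- **Flatness:** Compared with the fixed neighbour module, the slope agrees within 0.25° and the height within 0.3 mm, in both the top and scene cameras.
- **Position:** It stands between the end stops. The bottle, jar, tube rack and look-alikes show no change in the top view.
- **Robot:** The gripper is clear of everything, and the force reads about zero.
- **Check that disagreed:** After the 6.6 N drop I took it for clicked, but the wrist camera still showed about 4° of tilt, so I pressed on to flat.
- **Not seen directly:** No camera shows the foot under the far edge. I infer the click from that drop, the stiff stop at the end and the flat pose.

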